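Set the desk timer

ROBOT

A 6-joint arm with a two-finger parallel gripper is mounted at the origin on a cart in front of the work surface, level with it; the furniture and walls round the work are solid. World frame = base frame: x ahead of the robot, y to its left, z up, the work surface at z = 0. Lengths are in m, angles in rad, forces in N, time in s.
With the tool pointing down it reaches from about 0.375 to 0.975 m from the base axis. Payload 3.8 kg.
Tool frame: the origin (TCP) lies midway between the tips of the shut fingers; the grasp point (between the pads) lies 19 mm behind it; z points along the fingers, y is the line along which they close (so a half turn about z gives the same grasp; the last joint's range is limited). The gripper opens to 85 mm and grips with 20 to 120 N. Pads are 22 mm wide; open, the fingers measure 114 mm over their backs; the gripper's body (76 mm by 85 mm) begins 54 mm behind the grasp point. The pads swing forward as they close: fully open they stand 13 mm farther back than shut.
Start: joints at [-1.156, 0.264, 1.604, -0, 1.274, -0.037], TCP at [0.295, -0.607, 0.231] pointing down, gripper open.
Joint ranges: [-2.63, 2.63], [-0.94, 2.18], [0.31, 2.57], [-1.31, 4.45], [0, 2.66], [-2.55, 2.55]. Speed limits (rad/s): [2.57, 2.57, 3.14, 3.14, 3.14, 3.14].

INTERFACE

Orientations are given as a rotation vector (axis times angle).
In Python, from workcell import status, read_camera, workorder, masks_of gives the robot as it stands.
- The arm moves only by the tool drive_tool, never from a script. Its argument "rows" is a list of rows, each a list of 7 numbers: the turn, a rotation vector about the tool's x, y, z in degrees, then the shift along the tool's x, y, z in m, then the opening, from 0 (shut) to 1 (fully open). In form: [[ax, ay, az, tx, ty, tz, claw], ...]. A call has 1 to 8 rows; each row shifts and turns the commanded pose from where the row before left it, along the tool's axes as they then stand; what a row does not reach is not made up. A row lasts 1/12 s, in which the tool goes at most 41.7 mm and 7.16 degrees, less where a joint would pass 70% of its speed; a pose out of reach is approached as far as the arm can. A call is refused whole if a number of a shift passes 0.0417 or a number of a turn 7.16, either way. A call with a gripper value outside its range is refused whole. The fingers move at their own pace and stop on an object; "force" is the grip in N (left out, the last holds). Time passes only in rows, so rows that do not move let the fingers close. It gives the time, the measured TCP pose, the force, the opening and the grip force at its end, in the units of the state.
- status.read_state(): the state, without advancing time (a new reading comes with each control period).
- read_camera(name): name is "side" or "top" or "wrist"; returns a dict with "color" (400x640x3 uint8, red, green, blue), "intrinsics" (3x3 intrinsics, pixels), "D" ([k1, k2, p1, p2, k3] as OpenCV has them; the pictures are not rectified), "world_from_camera" (4x4, takes a point from camera to world coordinates); the wrist camera has in their place "mount" (4x4, takes a point from camera to tool coordinates, whose origin is the TCP and whose axes are the flange's). Camera axes: x right, y up, looking along -z (the intrinsics and any distortion apply to the point x, -y, -z); pixel columns grow to the right and rows downward; lengths in m; the calibration is good to about 2 mm. A picture is of the moment at which its call begins: read the wrist's pose just before it. There is no depth.
- workorder.finish_job(): hands the job in; it is judged then, once.
Trained networks look in a picture, given as the dict that the camera call returned (one of the last four; its "shot" number tells which), for a name from the list of things; names that differ only in an ending like _2 or _b are one class to them, and where a whole thing is asked for, a point or a joint stands for the part that bears it (a point fixed in the world has none). Each returns a list of dicts, best first, with "score" (0 to 1); they miss things now and then, are a little off and sometimes report something else, mostly with a low value. They report only what shows in the picture. A call takes as long as a camera call.
- masks_of(picture, name): "mask" (400x640 bool, what is visible of it) and "bbox" ([left, top, right, bottom] in pixels, round what is visible of it).
The state is a dict: "time": time; "q": joint angles; "joint_vel": joint speeds; "joint_torque": joint torques, N m; "tool_pos": TCP position; "tcp_rot": TCP orientation; "wrist_force": force on the tool from outside, world axes, zero at the start; "torque": the same for the moment, N m; "width": opening from 0.0 (shut) to 1.0 (fully open); "grip_force": force on a finger pad.
Only numpy, scipy, OpenCV 4.12 (cv2) and the standard library are available. Lean on these libraries where they do the work, as an engineer would, in place of code of your own. Each camera call takes 0.05 s, during which the arm holds its last target. There are 200 camera calls.

TASK

Set the desk timer: twist its dial clockwise past the top mark until you feel it come up against the end stop, without forcing the stop, then turn it back until the pointer points at the dark steel reminder clip on the rim, and let go. Leave the other things on the desk where they are.

Things in the scene. Friction and masses are not known exactly. Their poses are not given: they have to be found in the camera images.
- timer: white round mechanical 30-minute timer: case 112 mm across, 34 mm high, stuck fast to the desk. Origin: centre of its underside, on the dial's vertical axis; z up. Black ticks on top, one a minute (0.1 rad), longer every 5; the two longest are the zero mark, 1.5 rad counter-clockwise (seen from above) of its +x axis, and the top mark, 1.5 rad clockwise. Minutes grow clockwise.
- zero_mark (a point): point over the zero mark, 36 mm from the dial's axis, 38 mm above the desk
- top_mark (a point): point over the top mark (30 minutes), 36 mm from the dial's axis, 38 mm above the desk. The end stop lies 0.15 to 0.85 rad clockwise beyond it, different on every timer, and can only be felt.
- clip_tip (a point): the minute that the dark steel reminder clip shows (between 15 and 23): a point 36 mm from the dial's axis, 38 mm above the desk. The clip, fixed to the case, is an 8 mm wide saddle over its rim with a narrow finger pointing inward to 41 mm from the axis; its top is 36 mm above the desk.
- pointer_tip (a point): tip of the dial's pointer, 36 mm from the dial's axis, 38 mm above the desk: the dial's angle is the direction from dial_axis to it. It starts between 5 and 23 minutes. The pointer is a low nose, 6 mm wide with a black line, at one end of the grip bar, 33 mm out from the axis and up to 45 mm above the desk.
- dial_axis (a point): on the dial's axis, at the top of its grip bar, 72 mm above the desk. Grey disc, 68 mm across, top 40 mm above the desk; across its middle an upright bar, 44 mm long along the pointer, 14 mm thick, from 40 to 72 mm above the desk. Friction 0.05 N m both ways; stays put. At the end stop it climbs steeply, 0.6 N m per 0.1 rad: 0.15 is home, at 0.5 the stop gives way, spoilt.
- dial_dog (a point): catch on the dial's spindle, hidden under the dial, 3 mm from its axis, 25 mm above the desk; it meets stop_dog at the end stop. Too near the axis for its reading to tell the angle.
- stop_dog (a point): stop of the movement, hidden inside the case, 3 mm from the dial's axis, 25 mm above the desk; still unless the stop is forced. Too near the axis for its reading to tell the angle; feel for the stop.
- eraser: blue and white eraser, 20x44x12 mm, loose bystander; origin: centre of its underside
- binder_clip_1: black binder clip, 19x32x33 mm, loose bystander; origin: centre of its underside
- sticky_notes: pale sticky note block, 76x77x11 mm, loose bystander; origin: centre of its underside
- correction_tape: white correction tape mouse, 33x81x15 mm, loose bystander; origin: centre of its underside
- usb_stick: black memory stick, 18x48x8 mm, loose bystander; origin: centre of its underside
- stapler: black stapler, 36x134x43 mm, loose bystander; origin: centre of its underside

How it is judged:
By the outcome, as a careful person would: the job done as asked, in the order asked, and still so for the second after the job is handed in, with the robot touching nothing.
It also fails if it takes over 72 s, if anything falls off the work surface, if the arm or the gripper's body presses on something with over 40 N, if the wrist force passes 120 N, or if a joint passes its speed limit or range.

## Working session

There is one attempt and no reset: what is moved stays moved. The work goes in short steps, Python scripts to look and compute and a tool call to move; the robot and the scene stay as the last step left them, time stands still between calls to the robot, and variables do not carry over. Pictures are saved under pics/ and viewed, at most 10 in all, crops included, and the job is handed in when it is done.

Besides the shell and the picture viewer there is one more tool, called after "Emit:" by a JSON object that holds its "op" and its "data". drive_tool: Moves the arm, as the interface text tells. Its arguments: {"type":"object","properties":{"rows":{"type":"array"},"force":{"type":"number"}},"required":["rows"]}

```bash
mkdir -p pics; cat > h.py <<'E'
import numpy as np, cv2
from workcell import status, read_camera, workorder, masks_of
from scipy.spatial.transform import Rotation as R
def cam(name):
    s=status.read_state(); p=read_camera(name)
    if 'world_from_camera' in p: T=np.array(p['world_from_camera'])
    else:
        W=np.eye(4); W[:3,:3]=R.from_rotvec(s['tcp_rot']).as_matrix(); W[:3,3]=s['tool_pos']; T=W@np.array(p['mount'])
    p['T']=T; return p
def ray(p,uv):
    n=cv2.undistortPoints(np.array([[uv]],float),np.array(p['intrinsics']),np.array(p['D']))[0,0]
    d=p['T'][:3,:3]@np.array([n[0],-n[1],-1]); return p['T'][:3,3],d/np.linalg.norm(d)
def atz(p,uv,z):
    o,d=ray(p,uv); return o+d*(z-o[2])/d[2]
def tri(rs):
    A=0;b=0
    for o,d in rs:
        M=np.eye(3)-np.outer(d,d);A=A+M;b=b+M@o
    return np.linalg.solve(A,b)
def proj(p,X):
    c=np.linalg.inv(p['T'])@np.append(X,1); v=np.array([[c[0],-c[1],-c[2]]])
    return cv2.projectPoints(v,np.zeros(3),np.zeros(3),np.array(p['intrinsics']),np.array(p['D']))[0][0,0]
def save(p,f,box=None,s=1):
    im=p['color'][:,:,::-1]
    if box: im=im[box[1]:box[3],box[0]:box[2]]
    cv2.imwrite('pics/'+f,cv2.resize(im,None,fx=s,fy=s,interpolation=cv2.INTER_CUBIC))
E
python3 - <<'E'
from h import *
P={}
for n in ('top','side'):
    p=cam(n);P[n]=p;save(p,n+'0.png');print(n,p['T'][:3,3].round(3))
    for t in ('timer','dial_axis','pointer_tip','clip_tip','stapler','binder_clip_1'):
        for m in masks_of(p,t)[:2]:
            ys,xs=np.nonzero(m['mask']);c=(xs.mean(),ys.mean())
            print(t,round(m['score'],2),m['bbox'],np.round(c,1),atz(p,c,.036).round(3))
s=status.read_state();print(s['tcp_rot'],s['wrist_force'],s['width'])
E
cd pics; python3 -c "
import cv2,numpy as np
cv2.imwrite('both0.png',cv2.resize(np.vstack([cv2.imread('top0.png'),cv2.imread('side0.png')]),(480,600)))"
```

```text
top [ 0.424 -0.085  1.249]
timer 0.56 [236.5, 210.7, 281.9, 251.9] [258.4 229.3] [0.498 0.064 0.036]
pointer_tip 0.68 [246.6, 214.1, 270.9, 243.4] [256.9 228.3] [0.5   0.068 0.036]
pointer_tip 0.48 [238.2, 209.9, 284.2, 251.2] [258.5 229.3] [0.498 0.064 0.036]
clip_tip 0.55 [243.6, 214.5, 271.1, 241.4] [256.6 228.4] [0.5   0.069 0.036]
stapler 0.63 [392.8, 161.7, 445.0, 188.5] [417.6 174.9] [ 0.64  -0.334  0.036]
binder_clip_1 0.57 [296.3, 237.0, 311.7, 246.5] [304.3 240.9] [ 0.471 -0.05   0.036]
side [0.163 0.565 0.694]
timer 0.89 [266.2, 249.0, 326.2, 300.2] [295.9 275.4] [0.486 0.085 0.036]
dial_axis 0.64 [279.2, 244.2, 314.5, 279.3] [295.6 265.1] [0.5   0.064 0.036]
pointer_tip 0.7 [280.0, 245.5, 315.0, 281.5] [296.  264.8] [0.5   0.063 0.036]
pointer_tip 0.38 [267.0, 248.2, 325.9, 304.0] [296.1 275.2] [0.486 0.085 0.036]
stapler 0.92 [320.9, 129.7, 342.1, 165.1] [332.  150.2] [ 0.626 -0.306  0.036]
stapler 0.54 [279.5, 243.2, 314.3, 279.9] [295.6 264.8] [0.501 0.063 0.036]
binder_clip_1 0.25 [279.3, 244.6, 315.0, 281.3] [295.5 264.8] [0.501 0.064 0.036]
[3.06171165e+00 7.03616480e-01 1.85091516e-05] [0.04666485 0.58734117 0.77131471] 1.0022595288396625
```

View pics/both0.png

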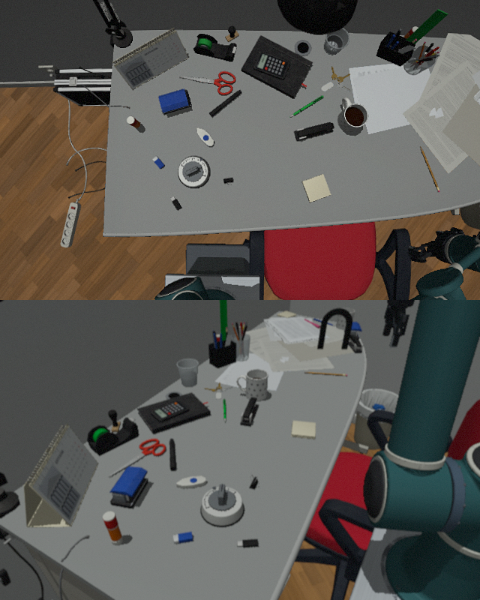

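```bash
python3 - <<'E'
import cv2,numpy as np
a=cv2.imread('pics/top0.png')[195:265,215:325];b=cv2.imread('pics/side0.png')[235:310,250:340]
cv2.imwrite('pics/crop0.png',np.vstack([cv2.resize(a,(470,299),interpolation=2),cv2.resize(b,(470,392),interpolation=2)])[:600])
from h import *
s=status.read_state();p=cam('wrist');print(np.array(p['mount']).round(3),np.array(p['intrinsics']).round(0).tolist())
print(R.from_rotvec(s['tcp_rot']).as_matrix().round(3))
E
```

```text
[[ 0.     0.965  0.262  0.065]
 [ 1.     0.    -0.001 -0.001]
 [-0.001  0.262 -0.965 -0.143]
 [ 0.     0.     0.     1.   ]] [[277.0, 0.0, 315.0], [0.0, 277.0, 202.0], [0.0, 0.0, 1.0]]
[[ 0.9    0.437  0.   ]
 [ 0.437 -0.9   -0.   ]
 [-0.     0.    -1.   ]]
```

View pics/crop0.png

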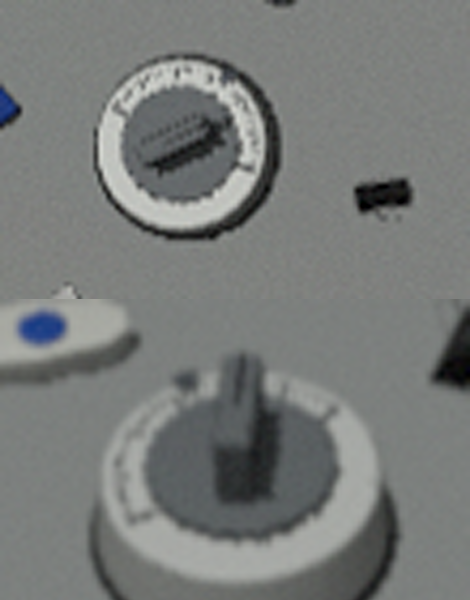

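The timer is at about (0.50, 0.065). In the top picture its centre is at (258, 229), with the pointer to the right and slightly up, near 21 min. The dark clip is to the upper right at about (268, 212), near 16 min. I'll move above it and measure with the wrist camera.

Emit:
{"op": "drive_tool", "data": {"rows": [[0,0,0,0.0266,-0.0288,0,1],[0,0,0,0.0266,-0.0288,0,1],[0,0,0,0.0266,-0.0288,0,1],[0,0,0,0.0266,-0.0288,0,1],[0,0,0,0.0266,-0.0288,0,1],[0,0,0,0.0266,-0.0288,0,1],[0,0,0,0.0266,-0.0288,0,1],[0,0,0,0.0266,-0.0288,0,1]]}}

```text
time: 1.42
tool_pos: [0.3857, -0.3054, 0.2315]
tcp_rot: [3.061, 0.703, 0.001]
wrist_force: [1.3, -0.7, 0.6]
width: 0.999
grip_force: 0.0
```

Emit:
{"op": "drive_tool", "data": {"rows": [[0,0,0,0.0266,-0.0288,0,1],[0,0,0,0.0266,-0.0288,0,1],[0,0,0,0.0266,-0.0288,0,1],[0,0,0,0.0266,-0.0288,0,1],[0,0,0,0.0266,-0.0288,0,1],[0,0,0,0.0266,-0.0288,0,1],[0,0,0,0.0266,-0.0288,0,1],[0,0,0,0.0266,-0.0288,0,1]]}}

```text
time: 2.08
tool_pos: [0.4767, -0.0049, 0.2318]
tcp_rot: [3.061, 0.704, 0.002]
wrist_force: [0.4, -0.5, 0.3]
width: 0.999
grip_force: 0.0
```

Emit:
{"op": "drive_tool", "data": {"rows": [[0,0,0,0.0266,-0.0288,0,1],[0,0,0,0.0266,-0.0288,0,1],[0,0,-7,0,0,0,1],[0,0,-7,0,0,0,1],[0,0,-7,0,0,0,1],[0,0,-7,0,0,0,1],[0,0,0,0,0,0,1]]}}

```text
time: 2.67
tool_pos: [0.4991, 0.0684, 0.2314]
tcp_rot: [2.798, 1.428, 0.0]
wrist_force: [0.1, -0.9, -0.3]
width: 0.998
grip_force: 0.0
```

```bash
python3 - <<'E'
from h import *
import pickle
p=cam('wrist');save(p,'w1full.png');pickle.dump(p,open('w1.pkl','wb'))
c=proj(p,[.499,.066,.036]);print(c)
x0,y0=int(c[0])-120,int(c[1])-95;x0=max(x0,0);y0=max(y0,0);print(x0,y0)
save(p,'w1.png',(x0,y0,x0+240,y0+190),3.1)
for t in ('timer','dial_axis','pointer_tip','clip_tip'):
    for m in masks_of(p,t)[:2]:
        ys,xs=np.nonzero(m['mask']);print(t,round(m['score'],2),m['bbox'],xs.mean().round(1),ys.mean().round(1),m['mask'].sum())
E
```

```text
[317.22646573 183.08788512]
197 88
timer 0.91 [274.9, 135.8, 354.8, 221.0] 315.3 178.2 5352
timer 0.72 [288.5, 154.7, 346.1, 208.9] 315.7 182.7 2423
dial_axis 0.76 [287.7, 155.2, 342.7, 212.4] 315.4 182.8 2407
pointer_tip 0.62 [287.0, 149.9, 341.4, 211.4] 315.5 182.6 2365
```

View pics/w1.png

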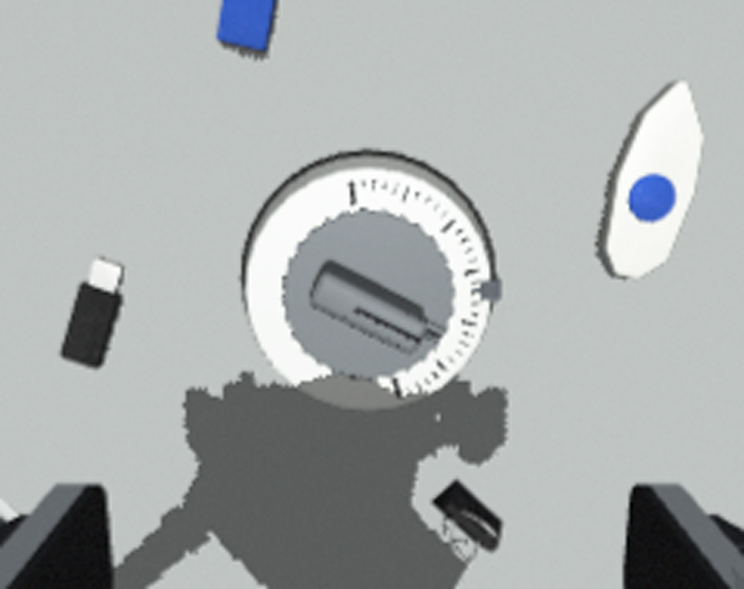

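The wrist crop shows:
- **Disc:** centre about (369, 295).
- **Pointer nose:** (438, 333).
- **Clip:** finger (481, 290), saddle (491, 290).
- **Zero mark:** (352, 192).
- **Top mark:** (397, 387).

```bash
python3 - <<'E'
from h import *
import pickle
p=pickle.load(open('w1.pkl','rb'))
f=lambda u,v,z: atz(p,(197+u/3.1,88+v/3.1),z)
m=[x for x in masks_of(p,'dial_axis')] if 0 else None
g=cv2.cvtColor(p['color'],cv2.COLOR_RGB2HSV)
L=f(284,290,.04);Rr=f(455,290,.04);T=f(369,210,.04);print(L,Rr,T,np.linalg.norm(L-Rr))
# circle through three pts
A=np.array([Rr-L,T-L])[:,:2];b=np.array([(Rr@Rr-L@L)/2,(T@T-L@L)/2]);C=np.linalg.solve(A,b);print('C',C,np.linalg.norm(L[:2]-C))
for n,u,v,z in (('zero',352,192,.0345),('top',397,387,.0345),('clip',491,290,.036),('clipfin',481,290,.036),('ptr',438,333,.045),('bar end1',318,283,.072),('bar end2',420,325,.072)):
    q=f(u,v,z);d=q[:2]-C;print(n,q.round(4),np.linalg.norm(d).round(4),np.degrees(np.arctan2(d[1],d[0])).round(1))
a,b=f(318,283,.072),f(420,325,.072);print('bar mid',(a+b)/2)
print(status.read_state()['tool_pos'])
# triangulate the dial axis: grip bar mask centroid from top/side
for n in('top','side'): 
    q=cam(n);c=proj(q,np.append(C,.072));print(n,c,proj(q,np.append(C,.04)))
E
```

```text
[0.47210091 0.08883675 0.04      ] [0.52697766 0.04909188 0.04      ] [0.51778004 0.09453947 0.04      ] 0.06775775206178791
C [0.49803644 0.06688929] 0.033975616366161136
zero [0.5162 0.1036 0.0345] 0.041 63.7
top [0.4842 0.0282 0.0345] 0.041 -109.7
clip [0.5386 0.0398 0.036 ] 0.0488 -33.8
clipfin [0.5353 0.0421 0.036 ] 0.0448 -33.6
ptr [0.5119 0.0399 0.045 ] 0.0304 -62.8
bar end1 [0.4896 0.0869 0.072 ] 0.0217 112.8
bar end2 [0.5103 0.0529 0.072 ] 0.0186 -48.8
bar mid [0.49997235 0.06988942 0.072     ]
[0.49910832 0.06800154 0.23135363]
top [255.54436693 228.23199571] [257.18720639 229.0657988 ]
side [295.25440617 252.97533873] [295.77603002 265.03169833]
```

Emit:
{"op": "drive_tool", "data": {"rows": [[0,0,-7.1,0,0,0,0.7],[0,0,-7.1,0,0,0,0.7],[0,0,-7.1,0,0,0,0.7],[0,0,-7.1,0,0,0,0.7],[0,0,-7.1,0,0,0,0.7],[0,0,-7.1,0,0,0,0.7],[0,0,-7.1,0,0,0,0.7],[0,0,-7.1,0,0,0,0.7]]}}

```text
time: 3.68
tool_pos: [0.4991, 0.068, 0.2313]
tcp_rot: [-1.78, -2.589, -0.0]
wrist_force: [0.2, 0.2, 0.0]
width: 0.7
grip_force: 0.0
```

Emit:
{"op": "drive_tool", "data": {"rows": [[0,0,-7.1,0,0,0,0.7],[0,0,0,0,-0.0015,0.02,0.7],[0,0,0,0,0,0.03,0.7],[0,0,0,0,0,0.03,0.7],[0,0,0,0,0,0,0.7]]}}

```text
time: 4.1
tool_pos: [0.493, 0.0669, 0.1453]
tcp_rot: [-1.62, -2.681, 0.01]
wrist_force: [-0.8, -0.9, -1.0]
width: 0.697
grip_force: 0.0
```

```bash
python3 - <<'E'
from h import *
import pickle
p=cam('wrist');pickle.dump(p,open('w2.pkl','wb'))
s=status.read_state();M=R.from_rotvec(s['tcp_rot']).as_matrix();print(s['tool_pos'],np.degrees(np.arctan2(M[1,0],M[0,0])),s['q'],s['wrist_force'])
c=proj(p,[.498,.067,.06]);print(c)
x0,y0=max(int(c[0])-120,0),max(int(c[1])-95,0);print(x0,y0)
save(p,'w2.png',(x0,y0,x0+240,y0+190),3.1)
for t in ('dial_axis','pointer_tip'):
    for m in masks_of(p,t)[:1]:
        ys,xs=np.nonzero(m['mask']);print(t,round(m['score'],2),m['bbox'])
E
```

```text
[0.49456843 0.06707287 0.14799717] 117.73811129649509 [ 8.48686153e-02  4.97519482e-03  2.05663089e+00  2.75656657e-05
  1.08796595e+00 -3.99277121e-01] [-0.42903939  0.42543527  0.638947  ]
[323.08468627 210.49305288]
203 115
dial_axis 0.66 [288.3, 167.6, 359.5, 239.1]
pointer_tip 0.82 [282.0, 163.6, 356.2, 239.9]
```

View pics/w2.png

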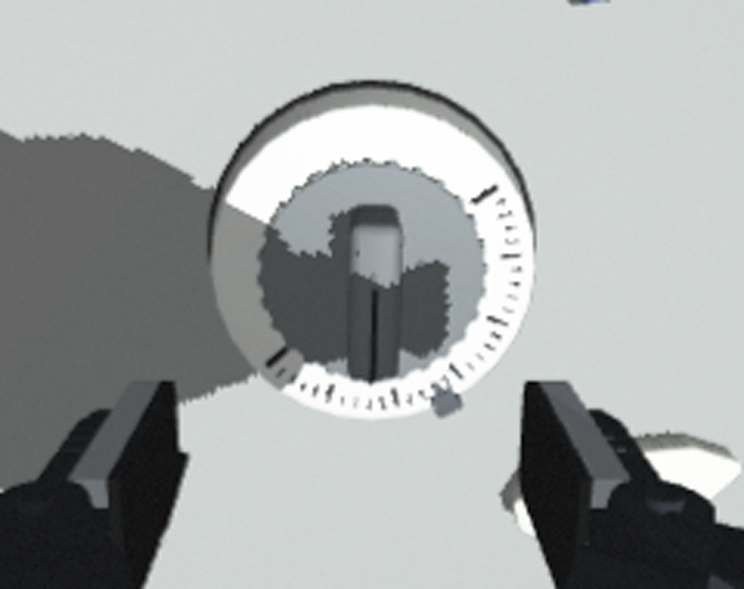

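The bar is upright in the crop: column 375, from (375, 215) to (372, 382). It lies between the fingers and lines up with them to about 1°. I'll work out the offsets.

```bash
python3 - <<'E'
from h import *
import pickle
p=pickle.load(open('w2.pkl','rb'));s=status.read_state();M=R.from_rotvec(s['tcp_rot']).as_matrix();t=np.array(s['tool_pos'])
f=lambda u,v,z: atz(p,(203+u/3.1,115+v/3.1),z)
for n,u,v,z in (('bar far top',377,224,.072),('bar near top',375,340,.072),('nose',372,380,.045),('disc L',260,262,.04),('disc R',485,262,.04),('clip',446,403,.036),('zero',484,195,.0345),('top',277,358,.0345)):
    q=f(u,v,z);print(n,q.round(4),'tool',(M.T@(q-t)).round(4),np.degrees(np.arctan2(q[1]-.0669,q[0]-.498)).round(1))
# triangulate marks between w1,w2
p1=pickle.load(open('w1.pkl','rb'))
for n,a,b in (('zero',(352,192),(484,195)),('top',(397,387),(277,358)),('clip',(491,290),(446,403)),('nose',(438,333),(372,380))):
    print(n,tri([ray(p1,(197+a[0]/3.1,88+a[1]/3.1)),ray(p,(203+b[0]/3.1,115+b[1]/3.1))]).round(4))
C=(f(260,262,.04)+f(485,262,.04))/2;print(C,M.T@(np.array([.498,.0668,.072])-t),t)
E
```

```text
bar far top [0.4881 0.0877 0.072 ] tool [0.0227 0.0004 0.0802] 115.5
bar near top [0.5026 0.0596 0.072 ] tool [-0.0089  0.0001  0.0802] -58.0
nose [0.5128 0.0396 0.045 ] tool [-3.140e-02 -1.000e-04  1.072e-01] -61.5
disc L [0.4664 0.0555 0.04  ] tool [ 0.0043 -0.0338  0.1122] -160.2
disc R [0.5259 0.087  0.04  ] tool [0.0045 0.0335 0.1122] 35.8
clip [0.5392 0.0406 0.036 ] tool [-0.0428  0.0236  0.1162] -32.6
zero [0.5166 0.1039 0.0345] tool [0.0238 0.0332 0.1177] 63.3
top [0.485  0.0284 0.0345] tool [-0.0284 -0.03    0.1177] -108.6
zero [0.5163 0.1039 0.036 ]
top [0.4847 0.0292 0.0371]
clip [0.5387 0.0405 0.0372]
nose [0.5122 0.0407 0.0482]
[0.49611141 0.07125791 0.04      ] [-0.0004293  -0.00056409  0.0801842 ] [0.49826555 0.0674372  0.15218436]
```

Emit:
{"op": "drive_tool", "data": {"rows": [[0,0,0,0,0,0.02,0.6],[0,0,0,0,0,0.02,0.6],[0,0,0,0,0,0.02,0.6],[0,0,0,0,0,0.02,0.6],[0,0,0,0,0,0.015,0.5],[0,0,0,0,0,0.009,0.4],[0,0,0,0,0,0,0.35],[0,0,0,0,0,0,0.35]]}}

```text
time: 4.92
tool_pos: [0.4991, 0.0675, 0.0486]
tcp_rot: [1.623, 2.688, 0.002]
wrist_force: [-0.0, 1.2, 0.4]
width: 0.347
grip_force: 0.0
```

Emit:
{"op": "drive_tool", "data": {"rows": [[0,0,0,0,0,0,0.25],[0,0,0,0,0,0,0.2],[0,0,0,0,0,0,0],[0,0,0,0,0,0,0],[0,0,0,0,0,0,0],[0,0,0,0,0,0,0]], "force": 50}}

```text
time: 5.42
tool_pos: [0.4993, 0.0676, 0.049]
tcp_rot: [1.622, 2.688, 0.003]
wrist_force: [-0.8, -0.5, 6.4]
width: 0.152
grip_force: 50.3
```

```bash
cat > st.py <<'E'
from h import *
s=status.read_state();M=R.from_rotvec(s['tcp_rot']).as_matrix()
print('t',round(s['time'],2),np.round(s['tool_pos'],4),'yaw',np.degrees(np.arctan2(M[1,0],M[0,0])).round(2),'tilt',M[:,2].round(3),'F',np.round(s['wrist_force'],2),'T',np.round(s['torque'],3),'w',s['width'],s['grip_force'])
E
python3 st.py
```

```text
t 5.42 [0.4993 0.0676 0.049 ] yaw 117.78 tilt [ 0.003  0.    -1.   ] F [-0.84 -0.46  6.35] T [-0.001  0.133 -0.01 ] w 0.15207304840711636 50.30321002006531
```

Emit:
{"op": "drive_tool", "data": {"rows": [[0,0,6,0,0,0,0],[0,0,6,0,0,0,0],[0,0,6,0,0,0,0],[0,0,6,0,0,0,0],[0,0,6,0,0,0,0],[0,0,6,0,0,0,0],[0,0,3,0,0,0,0],[0,0,0,0,0,0,0]]}}

```text
time: 6.08
tool_pos: [0.4989, 0.0675, 0.049]
tcp_rot: [2.429, 1.99, 0.003]
wrist_force: [-1.6, -0.7, 8.1]
width: 0.157
grip_force: 50.6
```

```bash
python3 st.py
```

```text
t 6.08 [0.4989 0.0675 0.049 ] yaw 78.65 tilt [ 0.002  0.    -1.   ] F [-1.57 -0.74  8.06] T [-0.119  0.349 -0.051] w 0.15730067090600736 50.5811333656311
```

Emit:
{"op": "drive_tool", "data": {"rows": [[0,0,1,0,0,0,0],[0,0,1,0,0,0,0],[0,0,1,0,0,0,0],[0,0,1,0,0,0,0],[0,0,0,0,0,0,0]]}}

```text
time: 6.5
tool_pos: [0.4989, 0.0675, 0.049]
tcp_rot: [2.496, 1.906, 0.003]
wrist_force: [-0.8, 0.8, 7.7]
width: 0.151
grip_force: 50.6
```

```bash
python3 st.py
```

```text
t 6.5 [0.4989 0.0675 0.049 ] yaw 74.75 tilt [ 0.002  0.    -1.   ] F [-0.78  0.76  7.7 ] T [-0.081  0.389 -0.091] w 0.15070087664625043 50.60248017311096
```

Emit:
{"op": "drive_tool", "data": {"rows": [[0,0,3,0,0,0,0],[0,0,3,0,0,0,0],[0,0,3,0,0,0,0],[0,0,1,0,0,0,0],[0,0,0,0,0,0,0]]}}

```text
time: 6.92
tool_pos: [0.4988, 0.0675, 0.049]
tcp_rot: [2.653, 1.681, 0.003]
wrist_force: [-2.4, 0.3, 7.8]
width: 0.148
grip_force: 50.6
```

```bash
python3 st.py
```

```text
t 6.92 [0.4988 0.0675 0.049 ] yaw 64.74 tilt [ 0.002  0.    -1.   ] F [-2.37  0.31  7.79] T [-0.077  0.385 -0.016] w 0.14831875903804473 50.63406944274902
```

Emit:
{"op": "drive_tool", "data": {"rows": [[0,0,1,0,0,0,0],[0,0,1,0,0,0,0],[0,0,0,0,0,0,0]]}}

```text
time: 7.17
tool_pos: [0.4988, 0.0675, 0.049]
tcp_rot: [2.681, 1.635, 0.003]
wrist_force: [-1.8, -0.3, 7.5]
width: 0.15
grip_force: 50.6
```

```bash
python3 st.py
```

```text
t 7.17 [0.4988 0.0675 0.049 ] yaw 62.75 tilt [ 0.002  0.    -1.   ] F [-1.84 -0.35  7.52] T [-0.114  0.434 -0.031] w 0.15049954363253146 50.643373131752014
```

Emit:
{"op": "drive_tool", "data": {"rows": [[0,0,1,0,0,0,0],[0,0,1,0,0,0,0],[0,0,0,0,0,0,0]]}}

```text
time: 7.42
tool_pos: [0.4988, 0.0676, 0.049]
tcp_rot: [2.71, 1.588, 0.003]
wrist_force: [-1.9, -0.7, 8.8]
width: 0.15
grip_force: 50.6
```

```bash
python3 st.py
```

```text
t 7.42 [0.4988 0.0676 0.049 ] yaw 60.75 tilt [ 0.002  0.    -1.   ] F [-1.87 -0.7   8.81] T [-0.069  0.43  -0.017] w 0.15021971141541912 50.64956545829773
```

```bash
cat > av.py <<'E'
from h import *
T=[];J=[];F=[]
for i in range(4):
    read_camera('top');s=status.read_state();T.append(s['torque'][2]);J.append(s['joint_torque'][5]);F.append(s['wrist_force'])
M=R.from_rotvec(s['tcp_rot']).as_matrix()
print('t',round(s['time'],2),'yaw',np.degrees(np.arctan2(M[1,0],M[0,0])).round(2),'Tz',np.mean(T).round(3),np.std(T).round(3),'J6',np.mean(J).round(3),np.std(J).round(3),'F',np.mean(F,0).round(1),'q6',round(s['q'][5],4))
E
python3 av.py
```

```text
t 7.62 yaw 60.78 Tz -0.061 0.016 J6 -0.034 0.018 F [-1.9 -0.3  8.2] q6 0.5951
```

Emit:
{"op": "drive_tool", "data": {"rows": [[0,0,1,0,0,0,0],[0,0,1,0,0,0,0],[0,0,0,0,0,0,0]]}}

```text
time: 7.87
tool_pos: [0.4988, 0.0676, 0.049]
tcp_rot: [2.737, 1.541, 0.003]
wrist_force: [-1.9, -0.2, 7.4]
width: 0.15
grip_force: 50.7
```

```bash
python3 av.py
```

```text
t 8.07 yaw 58.78 Tz -0.086 0.03 J6 -0.034 0.018 F [-2.3  0.2  8.4] q6 0.63
```

Emit:
{"op": "drive_tool", "data": {"rows": [[0,0,1,0,0,0,0],[0,0,1,0,0,0,0],[0,0,0,0,0,0,0]]}}

```text
time: 8.32
tool_pos: [0.4988, 0.0676, 0.049]
tcp_rot: [2.764, 1.493, 0.003]
wrist_force: [-2.4, -0.3, 7.7]
width: 0.155
grip_force: 50.7
```

```bash
python3 av.py
```

```text
t 8.52 yaw 56.78 Tz -0.053 0.017 J6 -0.034 0.018 F [-2.1  0.1  8.1] q6 0.6649
```

Emit:
{"op": "drive_tool", "data": {"rows": [[0,0,1,0,0,0,0],[0,0,1,0,0,0,0],[0,0,0,0,0,0,0]]}}

```text
time: 8.77
tool_pos: [0.4987, 0.0676, 0.049]
tcp_rot: [2.789, 1.444, 0.003]
wrist_force: [-1.6, 0.4, 7.6]
width: 0.149
grip_force: 50.7
```

```bash
python3 av.py
```

```text
t 8.97 yaw 54.78 Tz -0.066 0.021 J6 -0.034 0.018 F [-2.7 -0.   8.3] q6 0.6998
```

Emit:
{"op": "drive_tool", "data": {"rows": [[0,0,1,0,0,0,0],[0,0,1,0,0,0,0],[0,0,0,0,0,0,0]]}}

```text
time: 9.22
tool_pos: [0.4987, 0.0676, 0.049]
tcp_rot: [2.814, 1.395, 0.003]
wrist_force: [-2.8, 0.7, 8.7]
width: 0.154
grip_force: 50.7
```

```bash
python3 av.py
```

```text
t 9.42 yaw 52.78 Tz -0.058 0.015 J6 -0.034 0.018 F [-2.   0.   8.2] q6 0.7347
```

Emit:
{"op": "drive_tool", "data": {"rows": [[0,0,1,0,0,0,0],[0,0,1,0,0,0,0],[0,0,0,0,0,0,0]]}}

```text
time: 9.67
tool_pos: [0.4987, 0.0676, 0.049]
tcp_rot: [2.838, 1.346, 0.003]
wrist_force: [-2.4, -0.3, 9.3]
width: 0.152
grip_force: 50.7
```

```bash
python3 av.py
```

```text
t 9.87 yaw 50.78 Tz -0.039 0.028 J6 -0.034 0.018 F [-2.4 -0.5  8.5] q6 0.7696
```

Emit:
{"op": "drive_tool", "data": {"rows": [[0,0,1,0,0,0,0],[0,0,1,0,0,0,0],[0,0,0,0,0,0,0]]}}

```text
time: 10.12
tool_pos: [0.4987, 0.0676, 0.049]
tcp_rot: [2.861, 1.296, 0.003]
wrist_force: [-2.0, 0.6, 8.1]
width: 0.152
grip_force: 50.7
```

```bash
python3 av.py
```

```text
t 10.32 yaw 48.78 Tz -0.031 0.01 J6 -0.034 0.018 F [-2.5  0.2  8.4] q6 0.8045
```

Emit:
{"op": "drive_tool", "data": {"rows": [[0,0,1,0,0,0,0],[0,0,1,0,0,0,0],[0,0,0,0,0,0,0]]}}

```text
time: 10.57
tool_pos: [0.4987, 0.0676, 0.049]
tcp_rot: [2.883, 1.246, 0.003]
wrist_force: [-2.7, 0.3, 8.4]
width: 0.154
grip_force: 50.7
```

```bash
python3 av.py
```

```text
t 10.77 yaw 46.78 Tz -0.059 0.016 J6 -0.034 0.018 F [-2.2 -0.1  8. ] q6 0.8394
```

Emit:
{"op": "drive_tool", "data": {"rows": [[0,0,1,0,0,0,0],[0,0,1,0,0,0,0],[0,0,0,0,0,0,0]]}}

```text
time: 11.02
tool_pos: [0.4987, 0.0676, 0.049]
tcp_rot: [2.905, 1.196, 0.003]
wrist_force: [-2.3, -0.3, 8.1]
width: 0.154
grip_force: 50.7
```

```bash
python3 av.py
```

```text
t 11.22 yaw 44.78 Tz -0.061 0.014 J6 -0.034 0.018 F [-2.2 -0.2  8. ] q6 0.8743
```

Emit:
{"op": "drive_tool", "data": {"rows": [[0,0,1,0,0,0,0],[0,0,1,0,0,0,0],[0,0,0,0,0,0,0]]}}

```text
time: 11.47
tool_pos: [0.4987, 0.0677, 0.049]
tcp_rot: [2.925, 1.145, 0.003]
wrist_force: [-3.3, -0.4, 9.1]
width: 0.153
grip_force: 50.7
```

```bash
python3 av.py
```

```text
t 11.67 yaw 42.78 Tz -0.051 0.04 J6 -0.034 0.018 F [-2.8  0.1  8.3] q6 0.9092
```

Emit:
{"op": "drive_tool", "data": {"rows": [[0,0,1,0,0,0,0],[0,0,1,0,0,0,0],[0,0,0,0,0,0,0]]}}

```text
time: 11.92
tool_pos: [0.4987, 0.0677, 0.049]
tcp_rot: [2.945, 1.094, 0.002]
wrist_force: [-2.5, -0.4, 8.3]
width: 0.153
grip_force: 50.7
```

```bash
python3 av.py
```

```text
t 12.12 yaw 40.78 Tz -0.055 0.029 J6 -0.034 0.018 F [-2.2  0.1  8.7] q6 0.9442
```

Emit:
{"op": "drive_tool", "data": {"rows": [[0,0,1,0,0,0,0],[0,0,1,0,0,0,0],[0,0,0,0,0,0,0]]}}

```text
time: 12.37
tool_pos: [0.4986, 0.0676, 0.049]
tcp_rot: [2.964, 1.042, 0.002]
wrist_force: [-2.1, 0.1, 7.7]
width: 0.153
grip_force: 50.7
```

```bash
python3 av.py
```

```text
t 12.57 yaw 38.78 Tz -0.055 0.03 J6 -0.034 0.018 F [-2.4  0.7  8.8] q6 0.979
```

Emit:
{"op": "drive_tool", "data": {"rows": [[0,0,1,0,0,0,0],[0,0,1,0,0,0,0],[0,0,0,0,0,0,0]]}}

```text
time: 12.82
tool_pos: [0.4987, 0.0677, 0.049]
tcp_rot: [2.981, 0.99, 0.003]
wrist_force: [-2.8, -0.7, 8.8]
width: 0.153
grip_force: 50.7
```

```bash
python3 av.py
```

```text
t 13.02 yaw 36.77 Tz -0.054 0.017 J6 -0.034 0.018 F [-2.9  0.3  8.7] q6 1.0139
```

Emit:
{"op": "drive_tool", "data": {"rows": [[0,0,1,0,0,0,0],[0,0,1,0,0,0,0],[0,0,0,0,0,0,0]]}}

```text
time: 13.27
tool_pos: [0.4986, 0.0677, 0.049]
tcp_rot: [2.998, 0.938, 0.002]
wrist_force: [-1.0, -0.2, 8.1]
width: 0.158
grip_force: 50.7
```

```bash
python3 av.py
```

```text
t 13.47 yaw 34.78 Tz -0.043 0.021 J6 -0.034 0.018 F [-2.3  0.3  8.5] q6 1.0489
```

Emit:
{"op": "drive_tool", "data": {"rows": [[0,0,1,0,0,0,0],[0,0,1,0,0,0,0],[0,0,0,0,0,0,0]]}}

```text
time: 13.72
tool_pos: [0.4986, 0.0677, 0.049]
tcp_rot: [3.014, 0.885, 0.002]
wrist_force: [-2.5, 0.6, 7.9]
width: 0.151
grip_force: 50.7
```

```bash
python3 av.py
```

```text
t 13.92 yaw 32.77 Tz -0.031 0.03 J6 -0.034 0.018 F [-2.7  0.4  8.5] q6 1.0837
```

Emit:
{"op": "drive_tool", "data": {"rows": [[0,0,1,0,0,0,0],[0,0,1,0,0,0,0],[0,0,0,0,0,0,0]]}}

```text
time: 14.17
tool_pos: [0.4986, 0.0677, 0.049]
tcp_rot: [-3.029, -0.833, -0.002]
wrist_force: [-2.9, 0.1, 7.5]
width: 0.154
grip_force: 50.7
```

```bash
python3 av.py; python3 -c "
from h import *
p=cam('wrist');c=proj(p,[.498,.067,.05]);print(c);save(p,'w3.png',(160,150,480,400),2)"
```

```text
t 14.37 yaw 30.78 Tz -0.055 0.007 J6 -0.034 0.018 F [-3.  -0.   8.6] q6 1.1187
[317.31187766 249.00831059]
```

View pics/w3.png

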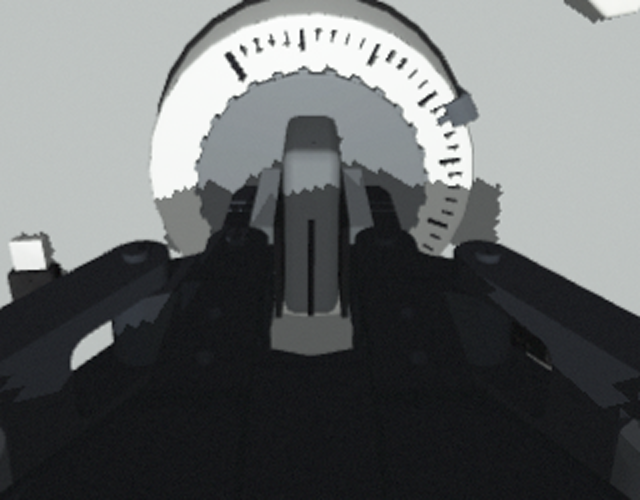

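The bar at (313, 200) is square in the fingers and has turned with the tool. The zero mark is at (235, 65) and the clip at (460, 108). I'll keep feeling for the stop.

Emit:
{"op": "drive_tool", "data": {"rows": [[0,0,1,0,0,0,0],[0,0,1,0,0,0,0],[0,0,0,0,0,0,0]]}}

```text
time: 14.67
tool_pos: [0.4986, 0.0677, 0.049]
tcp_rot: [-3.043, -0.78, -0.002]
wrist_force: [-2.9, 1.3, 7.9]
width: 0.145
grip_force: 50.7
```

```bash
python3 av.py
```

```text
t 14.87 yaw 28.78 Tz -0.041 0.037 J6 -0.034 0.018 F [-2.9  0.5  8.6] q6 1.1536
```

Emit:
{"op": "drive_tool", "data": {"rows": [[0,0,1,0,0,0,0],[0,0,1,0,0,0,0],[0,0,0,0,0,0,0]]}}

```text
time: 15.12
tool_pos: [0.4986, 0.0678, 0.049]
tcp_rot: [-3.056, -0.726, -0.002]
wrist_force: [-2.7, 0.9, 9.3]
width: 0.151
grip_force: 50.7
```

```bash
python3 av.py
```

```text
t 15.32 yaw 26.77 Tz -0.05 0.025 J6 -0.034 0.018 F [-2.9  0.6  8.6] q6 1.1885
```

Emit:
{"op": "drive_tool", "data": {"rows": [[0,0,1,0,0,0,0],[0,0,1,0,0,0,0],[0,0,0,0,0,0,0]]}}

```text
time: 15.57
tool_pos: [0.4986, 0.0678, 0.049]
tcp_rot: [-3.068, -0.673, -0.002]
wrist_force: [-3.1, 0.5, 9.0]
width: 0.15
grip_force: 50.7
```

```bash
python3 av.py
```

```text
t 15.77 yaw 24.78 Tz 0.008 0.007 J6 0.035 0.02 F [-2.7  0.6  8.9] q6 1.2233
```

The reaction torque has risen by about 0.06 N m, so this is the stop. I'll go 1° at a time.

Emit:
{"op": "drive_tool", "data": {"rows": [[0,0,0.5,0,0,0,0],[0,0,0.5,0,0,0,0],[0,0,0,0,0,0,0]]}}

```text
time: 16.02
tool_pos: [0.4986, 0.0678, 0.049]
tcp_rot: [3.074, 0.649, 0.002]
wrist_force: [-2.1, 0.7, 8.5]
width: 0.148
grip_force: 50.7
```

```bash
python3 av.py
```

```text
t 16.22 yaw 23.86 Tz 0.406 0.032 J6 0.421 0.01 F [-2.6  0.7  8.5] q6 1.2399
```

Torque jumped by about 0.45 N m, so it is firmly at the stop. I'll back off now, towards the clip.

Emit:
{"op": "drive_tool", "data": {"rows": [[0,0,-1,0,0,0,0],[0,0,-2,0,0,0,0],[0,0,-2,0,0,0,0],[0,0,0,0,0,0,0]]}}

```text
time: 16.55
tool_pos: [0.4986, 0.0677, 0.049]
tcp_rot: [-3.042, -0.783, -0.002]
wrist_force: [-2.1, 0.5, 8.4]
width: 0.152
grip_force: 50.7
```

```bash
python3 av.py
```

```text
t 16.75 yaw 28.79 Tz 0.023 0.028 J6 0.02 0.04 F [-2.7  0.1  8.3] q6 1.1533
```

Emit:
{"op": "drive_tool", "data": {"rows": [[0,0,-6,0,0,0,0],[0,0,-6,0,0,0,0],[0,0,-6,0,0,0,0],[0,0,-6,0,0,0,0],[0,0,-6,0,0,0,0],[0,0,-6,0,0,0,0],[0,0,-6,0,0,0,0],[0,0,-6,0,0,0,0]]}}

```text
time: 17.42
tool_pos: [0.4989, 0.0675, 0.049]
tcp_rot: [2.456, 1.957, 0.003]
wrist_force: [-1.5, -0.6, 7.9]
width: 0.153
grip_force: 50.6
```

Emit:
{"op": "drive_tool", "data": {"rows": [[0,0,-6,0,0,0,0],[0,0,-6,0,0,0,0],[0,0,-6,0,0,0,0],[0,0,-6,0,0,0,0],[0,0,-6,0,0,0,0],[0,0,-6,0,0,0,0],[0,0,-6,0,0,0,0],[0,0,-6,0,0,0,0]]}}

```text
time: 18.08
tool_pos: [0.4994, 0.0676, 0.049]
tcp_rot: [1.448, 2.785, 0.003]
wrist_force: [-0.0, 0.6, 6.4]
width: 0.153
grip_force: 50.5
```

Emit:
{"op": "drive_tool", "data": {"rows": [[0,0,-5,0,0,0,0],[0,0,-4,0,0,0,0],[0,0,-2,0,0,0,0],[0,0,-1,0,0,0,0],[0,0,0,0,0,0,0],[0,0,0,0,0,0,0]]}}

```text
time: 18.58
tool_pos: [0.4994, 0.0677, 0.049]
tcp_rot: [1.156, 2.918, 0.003]
wrist_force: [-0.9, 0.4, 5.5]
width: 0.153
grip_force: 50.3
```

```bash
python3 av.py; python3 -c "
from h import *
import pickle
p=cam('wrist');pickle.dump(p,open('w4.pkl','wb'));save(p,'w4.png',(160,100,480,350),2.4)"; python3 st.py
```

```text
t 18.78 yaw 136.79 Tz 0.048 0.026 J6 0.048 0.001 F [-0.2  0.1  6. ] q6 -0.7316
t 18.83 [0.4994 0.0677 0.049 ] yaw 136.79 tilt [ 0.003  0.    -1.   ] F [-1.46 -0.46  7.56] T [0.106 0.092 0.035] w 0.15238302857265149 50.339452028274536
```

View pics/w4.png

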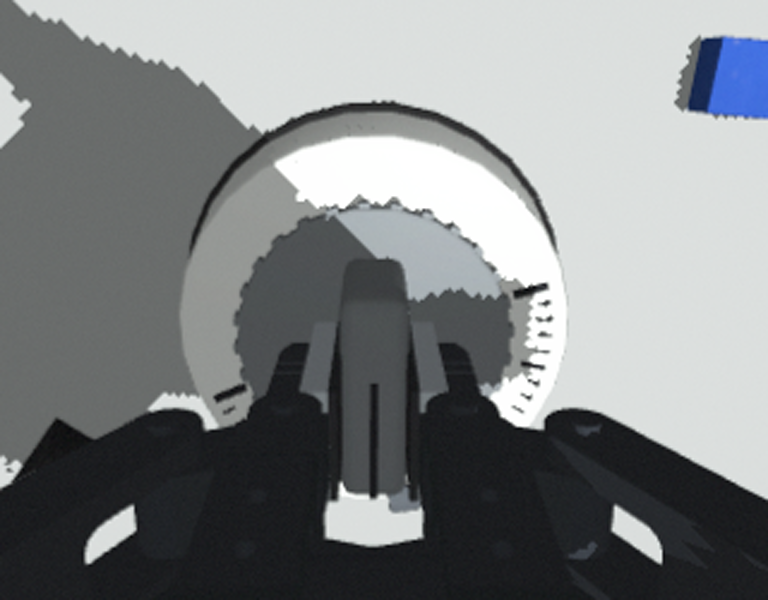

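The bar is straight at column 374. The clip is visible at (405, 500), about 10° ahead of the pointer, which agrees with the earlier figures.

Emit:
{"op": "drive_tool", "data": {"rows": [[0,0,-4,0,0,0,0],[0,0,-3,0,0,0,0],[0,0,-2,0,0,0,0],[0,0,-0.9,0,0,0,0],[0,0,0,0,0,0,0],[0,0,0,0,0,0,0]]}}

```text
time: 19.33
tool_pos: [0.4994, 0.0677, 0.049]
tcp_rot: [0.9, 3.007, 0.002]
wrist_force: [0.8, 0.2, 6.2]
width: 0.151
grip_force: 50.3
```

Emit:
{"op": "drive_tool", "data": {"rows": [[0,0,0,0,0,0,0.25],[0,0,0,0,0,0,0.35],[0,0,0,0,0,0,0.5],[0,0,0,0,0,0,0.5],[0,0,0,0,0,-0.02,0.6],[0,0,0,0,0,-0.03,0.7],[0,0,0,0,0,-0.03,0.7],[0,0,0,0,0,-0.02,0.7]]}}

```text
time: 20.0
tool_pos: [0.4986, 0.0675, 0.1496]
tcp_rot: [0.9, 3.008, 0.001]
wrist_force: [1.4, 0.1, 0.4]
width: 0.701
grip_force: 0.0
```

Emit:
{"op": "drive_tool", "data": {"rows": [[0,0,0,0,0,-0.01,0.8],[0,0,0,0,0,0,0.8],[0,0,0,0,0,0,0.8],[0,0,0,0,0,0,0.8]]}}

```text
time: 20.33
tool_pos: [0.4964, 0.0673, 0.1554]
tcp_rot: [-0.9, -3.007, 0.002]
wrist_force: [-0.6, -0.6, -0.3]
width: 0.798
grip_force: 0.0
```

```bash
python3 st.py; python3 -c "
from h import *
import pickle
p=cam('wrist');pickle.dump(p,open('w5.pkl','wb'));c=proj(p,[.498,.067,.05]);print(c)
x0,y0=int(c[0])-90,int(c[1])-65;print(x0,y0);save(p,'w5.png',(x0,y0,x0+180,y0+140),4)"
```

```text
t 20.33 [0.4964 0.0673 0.1554] yaw 146.69 tilt [-0.003 -0.    -1.   ] F [-0.61 -0.6  -0.32] T [-0.028 -0.031  0.   ] w 0.7979998267898128 0.0
[317.1298076  203.96298399]
227 138
```

View pics/w5.png

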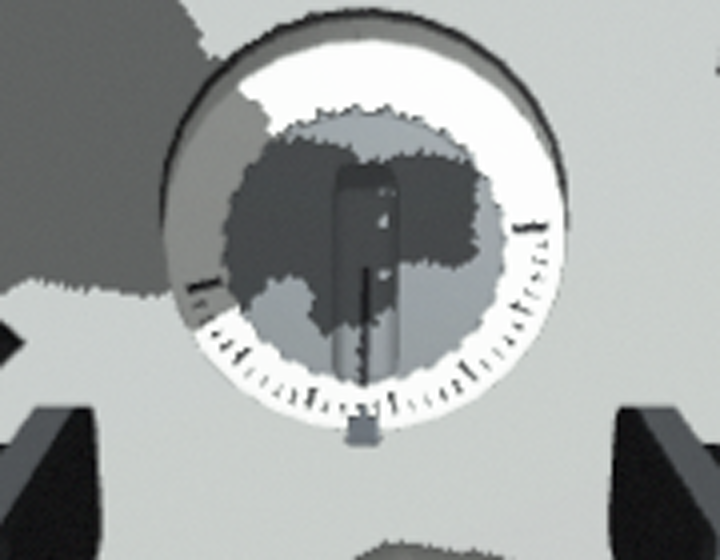

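The pointer line at (364, 385) runs straight into the clip at (363, 430), within about half a degree. The gripper is well clear, so I'm handing in.

```bash
python3 -c "
from workcell import workorder; print(workorder.finish_job())"
```

```text
the job is handed in; nothing more can be done
None
```

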